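Put the hand coil winder into slow gear

ROBOT

A 6-joint arm with a two-finger parallel gripper is mounted at the origin on the work surface. World frame = base frame: x ahead of the robot, y to its left, z up, the work surface at z = 0. Lengths are in m, angles in rad, forces in N, time in s.
With the tool pointing down it reaches from about 0.35 to 0.975 m from the base axis. Payload 4.9 kg.
Tool frame: the origin (TCP) lies at the very end of the fingers, on their centre line; the grasp point (between the pads) lies ctrl.grip_point_offset behind it (ctrl.grip_point_offset is the distance from the TCP to the grasp point, in m); z points along the fingers, y is the direction in which the jaws open and shut (so a half turn about z gives the same grasp; the last joint's range is limited). The gripper opens to 85 mm and grips with 20 to 120 N. Pads are 22 mm wide; open, the fingers measure 114 mm over their backs; the gripper's body (76 mm by 85 mm) begins 54 mm behind the grasp point. The pads swing forward as they close: fully open they stand 13 mm farther back than shut.
Start: joints at [-1.281, 0.053, 1.613, -0, 1.476, -0.119], TCP at [0.248, -0.573, 0.231] pointing down, gripper open.
Joint ranges: [-3.01, 3.01], [-1.01, 2.22], [0.06, 2.58], [-1.02, 4.17], [0.09, 2.62], [-3.14, 3.14]. Speed limits (rad/s): [2.57, 2.57, 3.14, 3.14, 3.14, 3.14].

INTERFACE

Orientations are given as a rotation vector (axis times angle).
In Python, from station import ctrl gives the robot as it stands. The module is installed in compiled form; this text tells all that it offers.
- The arm moves only by the shell command python3 -m creep 'ROWS' [FORCE]. ROWS is JSON, a list of rows, each a list of 5 numbers: the closure in counts, from 0 (fully open) to 255 (shut), then the shift along the tool's x, y, z in mm, then the turn about the tool's z in rad. A call has 1 to 12 rows; each row is the pose to reach, as a shift and turn from the pose commanded when the call began, along the tool's axes at that moment; what a row does not reach only later rows make up. A row lasts 1/12 s, in which the tool goes at most 41.7 mm and 7.16 degrees, less where a joint would pass 70% of its speed; a pose out of reach is approached as far as the arm can. A call with a gripper value outside its range is refused whole. The fingers move at their own pace and stop on an object; FORCE is the grip in N (left out, the last holds). Time passes only in rows, so rows that repeat a pose let the fingers close. It gives the time, the measured TCP pose, the force and the opening at its end, in the units of the state.
- ctrl.get_obs(): the state, without advancing time (a new reading comes with each control period).
- ctrl.get_image(name): name is "scene" or "top" or "wrist"; returns the picture (384x512x3 uint8, red, green, blue); there is no depth.
- ctrl.calibration(name): a dict with "fx", "fy", "cx", "cy" (pixels), "R" (3x3) and "t" (3): a world point X has camera coordinates R X + t. Camera axes: x right, y down, z forward; pixel columns grow to the right and rows downward; lengths in m; the calibration is good to about 2 mm. A picture is of the moment at which its call begins: read the wrist's pose just before it. calibration takes no time and is no camera call; for the wrist camera it gives the pose at the moment of the call.
- ctrl.finish_job(): hands the job in, once; it reports no verdict.
Trained networks look in the newest picture that a camera, given by its name, has taken for a name from the list of things; names that differ only in an ending like _2 or _b are one class to them, and where a whole thing is asked for, a point or a joint stands for the part that bears it (a point fixed in the world has none). Each returns a list of dicts, best first, with "conf" (0 to 1); they miss things now and then, are a little off and sometimes report something else, mostly with a low value. They report only what shows in the picture. A call takes as long as a camera call.
- ctrl.boxes_of(camera, label): "rect" ([left, top, width, height] in pixels, round what is visible of it).
- ctrl.outline_of(camera, label): "mask" (384x512 bool, what is visible of it) and "rect" ([left, top, width, height] in pixels, round what is visible of it).
The state is a dict: "t": time; "q": joint angles; "dq": joint speeds; "effort": joint torques, N m; "tool_pos": TCP position; "tool_rot": TCP orientation; "contact_force": force on the tool from outside, world axes, zero at the start; "wrist_torque": the same for the moment, N m; "opening": finger opening in m.
Only numpy, scipy, OpenCV 4.12 (cv2) and the standard library are available. Lean on these libraries where they do the work, as an engineer would, in place of code of your own. Each camera call takes 0.05 s, during which the arm holds its last target. There are 200 camera calls.

TASK

Put the hand coil winder into slow gear: slide its black shift knob fully over to the bobbin side and rock the crank until the clutch teeth drop fully into mesh with the slow gear. Let go with the winder standing still, and leave the other things on the bench where they are.

Things in the scene. Friction and masses are not known exactly. Their poses are not given: they have to be found in the camera images.
- winder: Open-frame two-speed hand coil winder, fixed. Grey base 200 x 200 x 14 mm; origin: centre of its underside; axes along its edges, z up. Aluminium end plates at y = +-75 mm, up to z = 126 mm (a lug at x = +30 mm up to 159). Two shafts along y at z = 96 mm: spindle at x = +30 mm, with a square bobbin outside the +y plate (to y = 173 mm); crank shaft at x = -30 mm, its crank outside the -y plate.
- sleeve_mid (a point): Middle of the sliding clutch sleeve on the spindle (44 mm dia, 5 dog teeth 7 mm long on each face), between the two gears: the slow gear (60 mm dia) on the +y side towards the bobbin, the fast gear (40 mm) on the -y side. In the winder's frame y = 0 in neutral, about +5 mm with teeth end to end against the slow gear, +12 mm in full mesh with it.
- shift_knob (a joint): Position of the shift knob along its guide rod, m, + along the winder's +y (towards the bobbin): 0 = neutral, +0.012 = slow-gear end stop, -0.012 = fast-gear end stop. Stiff: 6.5 N of friction, about 11 N against the fork spring. Stays where it is left.
- knob_ball (a point): Centre of the black ball knob, 28 mm dia, on an 8 mm stalk, 190 mm above the base's underside; its carriage's top is 34 mm below this point. Moves along the winder's y at x = +30 mm.
- fork (a joint): Offset of shift fork and clutch sleeve from the knob, m, along +y. The fork is sprung to the knob (600 N/m, both ways): 0 = level with it. Knob at +0.012 and teeth end to end: about -0.006, the spring pressing the sleeve on the slow gear; when tooth meets gap it springs to within 0.001 of 0 (in mesh).
- crank (a joint): Crank angle, rad: 0 = handle straight up, + = handle goes towards the winder's +x (away from the robot). No stops. The slow gear turns -1 times the crank. Stays where it is left (friction 0.06 N m, 0.11 N m when it also turns the spindle).
- crank_grip (a point): Centre of the black crank handle: a freely turning cylinder, 20 mm dia, 57 mm long, along the winder's y, 60 mm from the crank shaft. At crank angle a: x = -30 + 60 sin a, y = -125, z = 96 + 60 cos a mm in the winder's frame. The crank arm's face is 31 mm away on the +y side.
- spindle (a joint): Angle of spindle, bobbin and sleeve, rad, same sense as the crank; held by 0.05 N m of friction. Teeth stand end to end when crank + spindle is within about 0.47 rad of a multiple of 1.257 rad, and drop in between those zones.
- spare_bobbin: Bystander: black square bobbin standing on the mat, 42 x 42 x 36 mm, origin at the centre of its underside.
- wire_reel: Bystander: reel of copper wire standing on its flange, 64 mm diameter, 48 mm high, origin at the centre of its underside.
- tape_roll: Bystander: amber roll of tape lying flat, 60 mm diameter, 19 mm high, origin at the centre of its underside.
- screwdriver: Bystander: red-handled screwdriver lying along its x axis, 200 mm long.
- pen: Bystander: black pen lying along its x axis, 157 mm long.
- spray_bottle: Bystander: green spray bottle, 60 mm diameter, 170 mm high, origin at the centre of its underside.
- lotion_bottle: Bystander: white lotion bottle, 64 mm diameter, 180 mm high, origin at the centre of its underside.
- field_meter: Bystander: yellow hand-held field meter lying flat, 125 x 62 x 26 mm, origin at the centre of its underside.

How it is judged:
At the end, for the whole second after the job is handed in: The shift knob stands within 3 mm of its slow-gear end stop (bobbin side), the clutch sleeve stands more than 8.5 mm over to the slow gear (teeth in mesh over at least half their 7 mm; it stands at 5 mm when they are end to end), and crank and spindle are at rest (value of joint shift_knob above 0.009 m and y of sleeve_mid in the frame of winder above 0.0085 m and velocity of joint crank between -0.1 and 0.1 rad/s and velocity of joint spindle between -0.1 and 0.1 rad/s); the robot touches nothing.
It fails at once if a bystander was pushed more than 30 mm (distance of any of spare_bobbin, wire_reel, tape_roll, screwdriver, pen, spray_bottle, lotion_bottle, field_meter from where it was at the start of the episode above 0.03 m).
It fails at once if a bottle was knocked over (angle between any of spray_bottle, lotion_bottle's own z axis and vertical above 0.5 rad).
It also fails if it takes over 45 s, if anything falls off the work surface, if the arm or the gripper's body presses on something with over 40 N, if the wrist force passes 120 N, or if a joint passes its speed limit or range.

## Working session

There is one attempt and no reset: what is moved stays moved. The work goes in short steps, Python scripts to look and compute and a shell command to move; the robot and the scene stay as the last step left them, time stands still between calls to the robot, and variables do not carry over. Pictures are saved under pics/ and viewed, about 8 in all and at most 12, crops included, and the job is handed in when it is done.

```bash
mkdir -p pics; python3 - <<'E'
from station import ctrl
import cv2,numpy as np
o=ctrl.get_obs();print(o['t'],o['tool_pos'],o['tool_rot'],o['opening'],ctrl.grip_point_offset)
ims=[]
for c in ["scene","top"]:
    im=ctrl.get_image(c);cv2.imwrite(f"pics/{c}0.png",im[...,::-1])
    k=ctrl.calibration(c);print(c,k['fx'],k['cx'],k['cy'],np.round(k['R'],3).tolist(),k['t'])
    for l in ["winder","knob_ball","crank_grip"]:
        print(c,l,[(r['rect'],round(r['conf'],2)) for r in ctrl.boxes_of(c,l)[:2]])
E
```

```text
0.0 [ 0.24826003 -0.57290824  0.23003749] [-3.07417866e+00 -6.37223861e-01  2.70705700e-04] 0.0853006370154553 0.0187
scene 422.0974907828271 256.2611137581907 189.20573572956565 [[-0.388, 0.922, 0.006], [0.733, 0.312, -0.605], [-0.559, -0.23, -0.796]] [ 0.14550344 -0.30776649  1.64135358]
scene winder [([193.4, 149.8, 86.5, 93.1], 0.89)]
scene knob_ball [([223.1, 174.0, 17.5, 22.1], 0.82)]
scene crank_grip [([199.6, 148.1, 57.4, 49.9], 0.65)]
top 367.76808815475107 254.38414166025262 189.25362052011337 [[-0.154, -0.988, -0.002], [-0.964, 0.15, -0.221], [0.219, -0.032, -0.975]] [0.12988152 0.51682209 0.9044486 ]
top winder [([214.4, 149.3, 134.7, 88.0], 0.78), ([269.8, 160.3, 24.4, 25.9], 0.73)]
top knob_ball [([273.1, 159.7, 20.2, 26.3], 0.8), ([259.4, 125.4, 26.4, 32.1], 0.31)]
top crank_grip [([251.3, 189.3, 96.2, 28.0], 0.8), ([82.0, 199.9, 47.7, 27.1], 0.5)]
```

View pics/scene0.png

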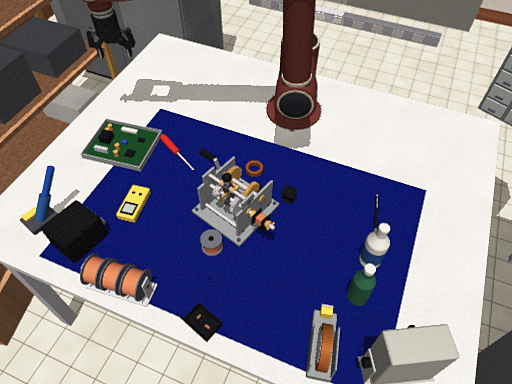

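View pics/top0.png

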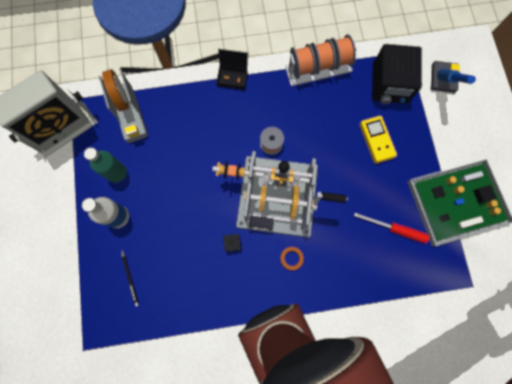

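The scene picture shows the winder near the mat's centre at (237,205), bobbin towards the right and the crank up-left. In the top picture the knob is at about (284,168), the crank handle at (335,197), and the bobbin at (228,170). Next I'll zoom in to get the winder's pose.

```bash
python3 - <<'E'
import cv2,numpy as np
a=cv2.imread('pics/top0.png')[140:250,205:355];b=cv2.imread('pics/scene0.png')[135:255,180:290]
a=cv2.resize(a,None,fx=4,fy=4,interpolation=cv2.INTER_CUBIC)  # 600x440
cv2.imwrite('pics/za.png',cv2.resize(a,None,fx=1.3,fy=1.3))
cv2.imwrite('pics/zb.png',cv2.resize(b,None,fx=5,fy=5,interpolation=cv2.INTER_CUBIC)[:600])
E
```

```text
(no output)
```

View pics/za.png

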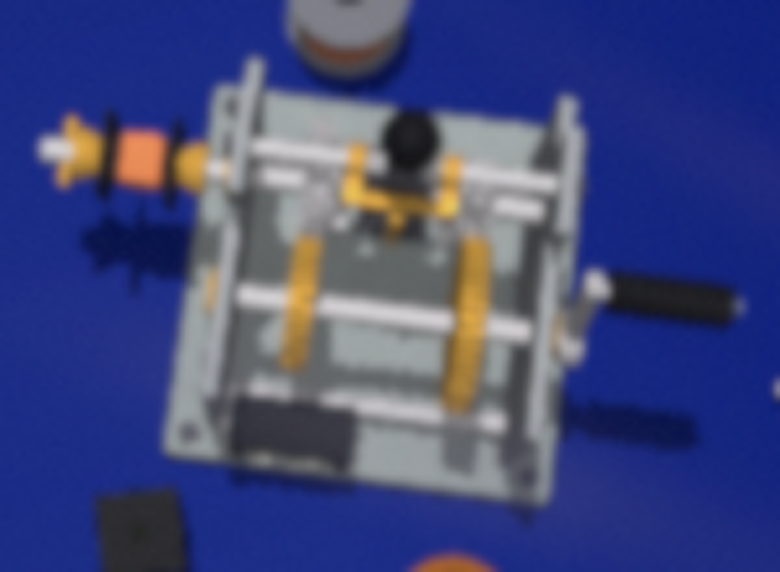

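View pics/zb.png

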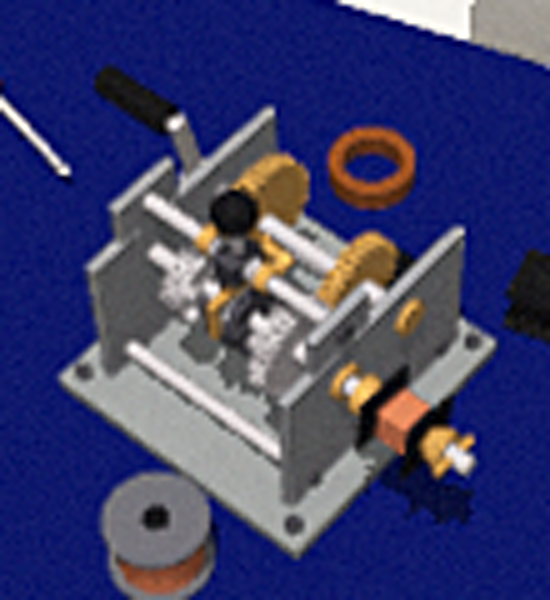

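```bash
cat > fit.py <<'E'
import numpy as np
from station import ctrl
from scipy.optimize import least_squares
K={c:ctrl.calibration(c) for c in("top","scene")}
def proj(c,X):
    k=K[c];p=k['R']@X+k['t'];return np.array([k['fx']*p[0]/p[2]+k['cx'],k['fy']*p[1]/p[2]+k['cy']])
T=lambda u,v:np.array([u/5.2+205,v/5.2+140]);S=lambda u,v:np.array([u/5+180,v/5+135])
obs=[("top",(.1,.1,.012),T(215,85)),("top",(.1,-.1,.012),T(582,125)),("top",(-.1,-.1,.008),T(548,502)),("top",(-.1,.1,.008),T(165,455)),
("top",(.03,.173,.096),T(40,150)),("scene",(.03,.173,.096),S(470,462)),("scene",(.1,-.1,.014),S(60,376)),("scene",(.1,.1,.012),S(298,550)),("scene",(-.1,.1,.014),S(495,345)),
("top","k",T(411,139)),("scene","k",S(235,211)),("top","g",T(672,298)),("scene","g",S(136,100))]
def W(p,l):
    c,s=np.cos(p[2]),np.sin(p[2]);l=np.array(l)
    return np.array([p[0]+c*l[0]-s*l[1],p[1]+s*l[0]+c*l[1],l[2]])
def loc(p,l):
    if l=="k":return(.03,p[3],.19)
    if l=="g":return(-.03+.06*np.sin(p[4]),-.125,.096+.06*np.cos(p[4]))
    return l
f=lambda p:np.concatenate([proj(c,W(p,loc(p,l)))-uv for c,l,uv in obs])
r=least_squares(f,[.55,-.1,0,0,.5],loss='soft_l1')
p=r.x
if __name__=="__main__":
    print(np.round(p,4));print(np.round(f(p).reshape(-1,2),1).tolist())
    print("ball",W(p,loc(p,"k")),"grip",W(p,loc(p,"g")))
    from scipy.spatial.transform import Rotation as R
    o=ctrl.get_obs();print(np.round(R.from_rotvec(o['tool_rot']).as_matrix(),3).tolist())
    for l in ["spray_bottle","lotion_bottle","wire_reel"]:print(l,[(np.round(r['rect']),r['conf']) for r in ctrl.boxes_of("top",l)[:1]])
E
python3 fit.py
```

```text
[ 5.137e-01 -1.300e-02 -2.774e-01 -5.000e-04  1.786e-01]
[[-0.2, 0.3], [0.4, 1.0], [0.3, 0.1], [-0.1, -0.0], [0.7, 0.3], [0.2, 1.1], [-0.9, 0.5], [-0.1, 0.8], [0.6, -1.0], [-0.0, 0.1], [-0.4, 0.7], [-0.5, 0.2], [-0.1, 0.2]]
ball [ 0.54241051 -0.02161317  0.19      ] grip [ 0.46085607 -0.12788184  0.15504544]
[[0.918, 0.398, -0.0], [0.398, -0.918, 0.0], [0.0, -0.0, -1.0]]
spray_bottle [(array([ 86., 151.,  41.,  32.]), 0.56)]
lotion_bottle [(array([ 86., 197.,  44.,  30.]), 0.58)]
wire_reel [(array([261., 124.,  24.,  33.]), 0.94)]
```

The fit is good to about 1 px: winder at (0.514, -0.013), yaw -0.277, knob in neutral, crank at about 0.18 rad. I'll move above the knob with the jaws turned along the winder's y.

```bash
python3 -m creep '[[0,10,-10,-30,0],[0,489,-389,-40,0.686],[0,489,-389,-40,0.686],[0,489,-389,-40,0.686],[0,489,-389,-40,0.686],[0,489,-389,-40,0.686],[0,489,-389,-40,0.686],[0,489,-389,-40,0.686],[0,489,-389,-40,0.686],[0,489,-389,-40,0.686],[0,489,-389,-40,0.686],[0,489,-389,-40,0.686]]' 40
cat > where.py <<'E'
# tool pose and vectors to ball / grip in tool axes (mm)
from fit import *
from scipy.spatial.transform import Rotation as R
o=ctrl.get_obs();M=R.from_rotvec(o['tool_rot']).as_matrix();q=o['tool_pos']
print("t",round(o['t'],2),"tcp",np.round(q,4),"open",round(o['opening'],4),"F",np.round(o['contact_force'],1),"q6",round(o['q'][5],2))
wx=np.array([np.cos(p[2]),np.sin(p[2]),0]);print("turn for tool x on winder x:",round(np.arctan2(M[:,1]@wx,M[:,0]@wx),3))
for n in"kg":print(n,"tool mm",np.round(1e3*M.T@(W(p,loc(p,n))-q),1))
E
python3 where.py
```

```text
t: 1.55
tool_pos: [0.4688, -0.1586, 0.2692]
tool_rot: [3.111, -0.434, 0.002]
contact_force: [1.1, -0.5, -0.1]
opening: 0.0858
t 1.55 tcp [ 0.4688 -0.1586  0.2692] open 0.0858 F [ 1.1 -0.5 -0.1] q6 1.37
turn for tool x on winder x: 0.0
k tool mm [  33.1 -152.    79.2]
g tool mm [-16.2 -27.4 114.1]
```

```bash
python3 -m creep '[[0,10,-40,0,0],[0,20,-80,0,0],[0,28,-118,0,0],[0,33,-152,10,0],[0,33,-152,20,0],[0,33,-152,20,0]]'
cat > kn.py <<'E'
# refit: current knob position / crank angle from wrist boxes, fixed winder
import sys,cv2
from fit import *
c=sys.argv[1];im=ctrl.get_image(c);cv2.imwrite("pics/"+sys.argv[2],im[...,::-1]);K[c]=ctrl.calibration(c)
for l,n in(("knob_ball","k"),("crank_grip","g")):
    uv=proj(c,W(p,loc(p,n)));print(n,"expected px",np.round(uv,1),[(np.round([r['rect'][0]+r['rect'][2]/2,r['rect'][1]+r['rect'][3]/2,*r['rect']],1).tolist(),round(r['conf'],2)) for r in ctrl.boxes_of(c,l)[:2]])
E
python3 where.py; python3 kn.py wrist w1.png
```

```text
t: 2.05
tool_pos: [0.5408, -0.0217, 0.2463]
tool_rot: [3.112, -0.429, -0.007]
contact_force: [-0.9, 0.3, -0.6]
opening: 0.0853
t 2.05 tcp [ 0.5408 -0.0217  0.2463] open 0.0853 F [-0.9  0.3 -0.6] q6 1.67
turn for tool x on winder x: 0.004
k tool mm [ 1.7 -0.6 56.2]
g tool mm [-47.9 123.8  91.5]
k expected px [255.9 209.8] [([258.2, 193.1, 220.4, 147.9, 75.5, 90.4], 0.65)]
g expected px [423.5 258.2] [([320.6, 246.3, 174.8, 200.8, 291.5, 91.0], 0.72)]
```

View pics/w1.png

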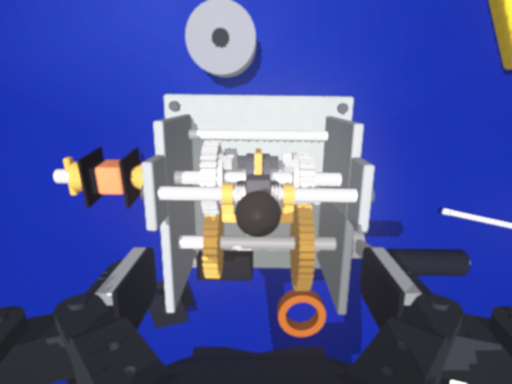

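The ball shows at (258,214) and the handle at (430,262). Both are within about 3 mm of prediction, so I'll descend and close.

```bash
python3 -m creep '[[0,-1,0,25,0],[0,-1,0,50,0],[0,-1,0,68,0],[0,-1,0,68,0]]'; python3 where.py; python3 -m creep '[[255,0,0,0,0],[255,0,0,0,0],[255,0,0,0,0],[255,0,0,0,0],[255,0,0,0,0],[255,0,0,0,0],[255,0,0,0,0],[255,0,0,0,0]]' 40;python3 where.py
```

```text
t: 2.53
tool_pos: [0.538, -0.0242, 0.1768]
tool_rot: [-3.111, 0.438, 0.011]
contact_force: [-0.2, 0.0, -1.0]
opening: 0.085
t 2.53 tcp [ 0.538  -0.0242  0.1768] open 0.085 F [-0.2  0.  -1. ] q6 1.67
turn for tool x on winder x: -0.002
k tool mm [  3.5  -3.7 -13.2]
g tool mm [-45.3 120.9  22.2]
t: 3.2
tool_pos: [0.5418, -0.0228, 0.1829]
tool_rot: [-3.111, 0.433, -0.005]
contact_force: [-0.7, 2.9, 6.2]
opening: 0.0251
t 3.2 tcp [ 0.5418 -0.0228  0.1829] open 0.0251 F [-0.7  2.9  6.2] q6 1.67
turn for tool x on winder x: 0.0
k tool mm [ 0.3 -1.3 -7.1]
g tool mm [-49.2 123.3  27.5]
```

```bash
python3 -m creep '[[0,0,0,0,0],[0,0,0,0,0],[0,0,0,0,0],[0,0,0,4,0],[0,0,0,8,0],[0,0,0,8,0],[0,0,0,8,0]]'; python3 -m creep '[[255,0,0,0,0],[255,0,0,0,0],[255,0,0,0,0],[255,0,0,0,0],[255,0,0,0,0],[255,0,0,0,0],[255,0,0,0,0],[255,0,0,0,0],[255,0,0,0,0]]' 40
```

```text
t: 3.78
tool_pos: [0.5401, -0.0231, 0.1718]
tool_rot: [3.111, -0.434, -0.003]
contact_force: [-0.6, 1.3, 0.5]
opening: 0.0856
t: 4.53
tool_pos: [0.5409, -0.0229, 0.1732]
tool_rot: [-3.111, 0.434, -0.001]
contact_force: [-0.7, 1.6, 3.6]
opening: 0.0255
```

```bash
python3 -m creep '[[255,0,-2,0,0],[255,0,-4,0,0],[255,0,-6,0,0],[255,0,-8,0,0],[255,0,-10,0,0],[255,0,-11,0,0],[255,0,-12,0,0],[255,0,-13,0,0],[255,0,-13,0,0],[255,0,-13,0,0]]' 60; python3 where.py; python3 kn.py wrist w2.png
```

```text
t: 5.37
tool_pos: [0.5438, -0.0129, 0.1732]
tool_rot: [3.106, -0.434, -0.001]
contact_force: [-3.5, -6.7, 4.1]
opening: 0.0249
t 5.37 tcp [ 0.5438 -0.0129  0.1732] open 0.0249 F [-3.5 -6.7  4.1] q6 1.69
turn for tool x on winder x: -0.0
k tool mm [  1.    8.9 -16.7]
g tool mm [-48.2 133.3  18.9]
k expected px [281.3 268.2] [([263.1, 240.0, 211.4, 167.1, 103.4, 145.9], 0.9), ([295.5, 339.8, 287.9, 331.1, 15.2, 17.5], 0.6)]
g expected px [506.6 319.7] [([337.2, 295.4, 164.6, 243.4, 345.3, 103.9], 0.6)]
```

View pics/w2.png

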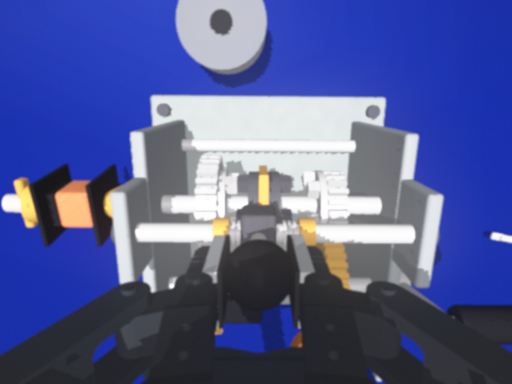

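The ball sits at (258,272), about 10 mm towards the bobbin, and the force is still at friction level. I'll push on to the stop.

```bash
python3 -m creep '[[255,0,-1,0,0],[255,0,-2,0,0],[255,0,-3,0,0],[255,0,-4,0,0],[255,0,-4,0,0],[255,0,-4,0,0]]'; python3 where.py
```

```text
t: 6.02
tool_pos: [0.5448, -0.0096, 0.1733]
tool_rot: [3.105, -0.434, -0.001]
contact_force: [-4.8, -8.4, 4.9]
opening: 0.0249
t 6.02 tcp [ 0.5448 -0.0096  0.1733] open 0.0249 F [-4.8 -8.4  4.9] q6 1.7
turn for tool x on winder x: -0.001
k tool mm [  1.   12.3 -16.7]
g tool mm [-48.3 136.6  19.1]
```

```bash
python3 -m creep '[[255,0,-1,0,0],[255,0,-2,0,0],[255,0,-3,0,0],[255,0,-3,0,0],[255,0,-3,0,0]]'; python3 where.py
```

```text
t: 6.43
tool_pos: [0.5448, -0.0095, 0.1732]
tool_rot: [3.098, -0.434, -0.004]
contact_force: [-8.1, -17.8, 6.9]
opening: 0.0253
t 6.43 tcp [ 0.5448 -0.0095  0.1732] open 0.0253 F [ -8.1 -17.8   6.9] q6 1.7
turn for tool x on winder x: -0.001
k tool mm [  1.   12.5 -16.6]
g tool mm [-48.1 136.7  20. ]
```

The position no longer changes while the force rises to 19.5 N, so the knob is on the end stop. I'll release, rise and go over to the crank.

```bash
python3 -m creep '[[255,0,3,0,0],[255,0,4,0,0],[0,0,4,0,0],[0,0,4,0,0],[0,0,4,0,0],[0,0,4,0,0],[0,0,4,-30,0],[0,0,4,-65,0],[0,0,4,-80,0],[0,0,4,-80,0]]'; python3 -m creep '[[0,-20,20,0,-0.1],[0,-30,50,0,-0.22],[0,-49,85,0,-0.34],[0,-49,120,0,-0.46],[0,-49,140,0,-0.58],[0,-49,140,0,-0.7],[0,-49,140,0,-0.82],[0,-49,140,0,-0.94],[0,-49,140,0,-1.06],[0,-49,140,0,-1.18],[0,-49,140,0,-1.3],[0,-49,140,0,-1.42]]'; python3 -m creep '[[0,0,0,0,-0.12],[0,0,0,0,-0.151],[0,0,0,0,-0.151]]'; python3 where.py; python3 kn.py wrist w3.png
```

```text
t: 7.27
tool_pos: [0.5475, -0.0078, 0.2584]
tool_rot: [3.112, -0.433, 0.015]
contact_force: [0.7, 0.6, 0.3]
opening: 0.0855
t: 8.27
tool_pos: [0.4592, -0.1286, 0.2512]
tool_rot: [-2.636, -1.706, 0.002]
contact_force: [0.0, 0.7, -0.4]
opening: 0.0853
t: 8.52
tool_pos: [0.4592, -0.1286, 0.2513]
tool_rot: [-2.505, -1.893, 0.001]
contact_force: [-0.3, -0.1, -0.7]
opening: 0.0855
t 8.52 tcp [ 0.4592 -0.1286  0.2513] open 0.0855 F [-0.3 -0.1 -0.7] q6 -0.15
turn for tool x on winder x: 1.572
k tool mm [125.6  51.   61.2]
g tool mm [ 1.1  1.6 96.2]
k expected px [357.1 -16.1] [([327.8, 22.1, 288.3, 0.1, 79.0, 44.0], 0.76)]
g expected px [261.7 195.1] [([244.2, 120.7, 190.5, 0.0, 107.3, 241.4], 0.66)]
```

View pics/w3.png

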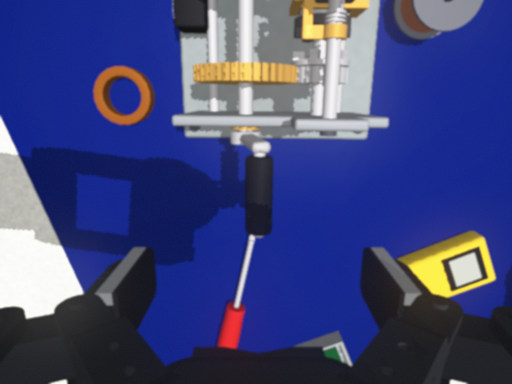

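The handle shows at (258,195), as predicted. I'll descend, grip lightly, and sweep the crank towards +x along its arc.

```bash
python3 -m creep '[[0,-3,0,40,0],[0,-3,0,80,0],[0,-3,0,108,0],[0,-3,0,108,0],[255,-3,0,108,0],[255,-3,0,108,0],[255,-3,0,108,0],[255,-3,0,108,0],[255,-3,0,108,0],[255,-3,0,108,0],[255,-3,0,108,0],[255,-3,0,108,0]]' 30; python3 where.py
```

```text
t: 9.67
tool_pos: [0.4598, -0.1324, 0.1465]
tool_rot: [2.505, 1.892, 0.002]
contact_force: [-0.5, 0.3, 6.7]
opening: 0.019
t 9.67 tcp [ 0.4598 -0.1324  0.1465] open 0.019 F [-0.5  0.3  6.7] q6 -0.16
turn for tool x on winder x: 1.571
k tool mm [129.1  49.3 -43.4]
g tool mm [ 4.6 -0.2 -8.5]
```

```bash
python3 -m creep '[[255,0,3.5,1,0],[255,0,7.1,1.7,0],[255,0,10,2.7,0],[255,0,12.7,3.8,0],[255,0,15.4,5,0],[255,0,18.1,6.4,0],[255,0,20.7,8,0],[255,0,23.2,9.5,0],[255,0,25.6,11.3,0],[255,0,28,13.1,0],[255,0,30.2,15.1,0],[255,0,32.4,17.2,0]]'; python3 -m creep '[[255,0,2,2.2,0],[255,0,3.9,4.5,0],[255,0,5.7,6.9,0],[255,0,7.4,9.4,0],[255,0,8.9,12,0],[255,0,10.4,14.6,0],[255,0,10.4,14.6,0]]'; python3 - <<'E'
from fit import *
import cv2
o=ctrl.get_obs();print(o['contact_force'])
for c in("wrist","top","scene"):cv2.imwrite(f"pics/{c}4.png",ctrl.get_image(c)[...,::-1])
a=cv2.imread('pics/top4.png')[140:215,235:335];b=cv2.imread('pics/scene4.png')[150:225,195:295]
cv2.imwrite('pics/m4.png',np.hstack([cv2.resize(x,(400,300),interpolation=cv2.INTER_CUBIC) for x in(a,b)]))
E
```

```text
t: 10.67
tool_pos: [0.4904, -0.1413, 0.1276]
tool_rot: [2.506, 1.893, -0.0]
contact_force: [2.1, -5.2, 3.1]
opening: 0.0188
t: 11.25
tool_pos: [0.4999, -0.1441, 0.112]
tool_rot: [2.507, 1.893, -0.001]
contact_force: [2.6, -5.6, 0.9]
opening: 0.0189
[ 2.55390148 -5.59308536  0.89303915]
```

View pics/m4.png

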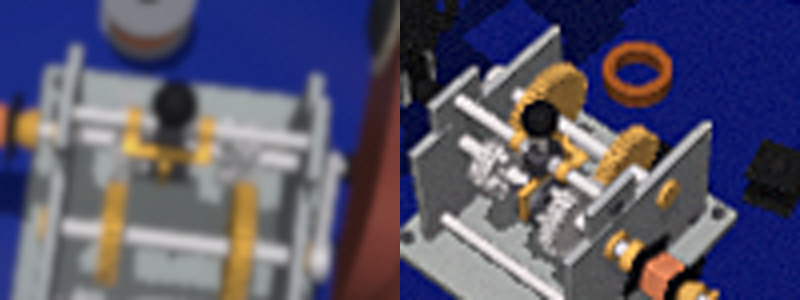

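The knob stays on the bobbin side and the crank has turned to about 1.1 rad. The mesh isn't certain from here, so I'll finish a full tooth pitch, release, and look from above.

```bash
python3 -m creep '[[255,0,1.5,3,0],[255,0,2.6,6,0],[255,0,3.6,9,0],[255,0,4.3,11.2,0],[255,0,4.3,11.2,0],[255,0,4.3,11.2,0],[255,0,4.3,11.2,0]]'; python3 where.py; python3 -m creep '[[0,0,4.3,11.2,0],[0,0,4.3,11.2,0],[0,0,4.3,11.2,0],[0,0,4.3,11.2,0],[0,0,4.3,11.2,0],[0,0,4.3,-30,0],[0,0,4.3,-70,0],[0,0,4.3,-110,0],[0,40,4.3,-130,0],[0,80,4.3,-130,0],[0,80,4.3,-130,0]]'; python3 where.py; python3 kn.py wrist w5.png
```

```text
t: 11.98
tool_pos: [0.5035, -0.1451, 0.1004]
tool_rot: [-2.507, -1.893, 0.003]
contact_force: [1.9, -6.0, -0.8]
opening: 0.0187
t 11.98 tcp [ 0.5035 -0.1451  0.1004] open 0.0187 F [ 1.9 -6.  -0.8] q6 -0.14
turn for tool x on winder x: 1.571
k tool mm [129.4   3.5 -89.7]
g tool mm [  4.9 -45.8 -54.6]
t: 12.9
tool_pos: [0.5322, -0.0643, 0.2351]
tool_rot: [2.5, 1.899, 0.009]
contact_force: [-0.2, -0.1, -1.0]
opening: 0.0853
t 12.9 tcp [ 0.5322 -0.0643  0.2351] open 0.0853 F [-0.2 -0.1 -1. ] q6 0.01
turn for tool x on winder x: 1.576
k tool mm [43.7 -1.9 45.3]
g tool mm [-80.7 -52.1  79.5]
k expected px [257.9 141.1] [([252.6, 119.0, 213.2, 74.9, 78.9, 88.3], 0.87), ([206.2, 155.8, 82.5, 0.0, 247.5, 311.5], 0.57)]
g expected px [189.2 306.9] [([193.8, 172.2, 124.3, 33.2, 138.9, 278.1], 0.86)]
```

View pics/w5.png

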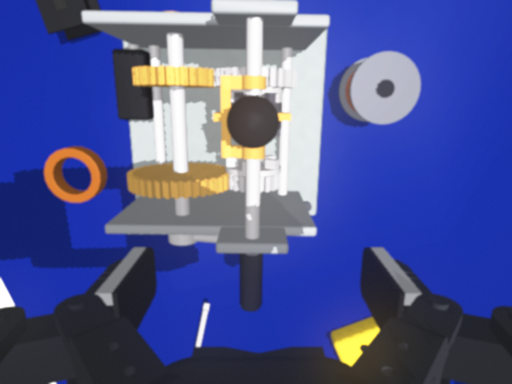

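The ball shows at (253,121), 20 px towards the bobbin from neutral, which is about 12 mm. The fork's ends show at about (217,117) and (288,117). I'll compare those with the predicted rows for meshed and unmeshed.

```bash
python3 - <<'E'
from fit import *
import cv2
K['wrist']=ctrl.calibration('wrist');c='wrist'
for z in(.096,.126):
  for x in(.008,.052):print(z,x,[(s,np.round(proj(c,W(p,(x,s,z)))).tolist()) for s in(0,.005,.006,.012)])
print("ball12",proj(c,W(p,(.03,.012,.19))),"plates",[proj(c,W(p,(.08,s,.126))) for s in(.075,-.075)])
im=cv2.imread('pics/w5.png')[55:205,190:320];cv2.imwrite('pics/z5.png',cv2.resize(im,None,fx=4,fy=4,interpolation=cv2.INTER_CUBIC))
E
```

```text
0.096 0.008 [(0, [231.0, 123.0]), (0.005, [231.0, 117.0]), (0.006, [231.0, 115.0]), (0.012, [231.0, 108.0])]
0.096 0.052 [(0, [287.0, 123.0]), (0.005, [287.0, 117.0]), (0.006, [287.0, 116.0]), (0.012, [287.0, 108.0])]
0.126 0.008 [(0, [228.0, 126.0]), (0.005, [227.0, 119.0]), (0.006, [227.0, 117.0]), (0.012, [227.0, 109.0])]
0.126 0.052 [(0, [290.0, 126.0]), (0.005, [290.0, 119.0]), (0.006, [290.0, 118.0]), (0.012, [290.0, 109.0])]
ball12 [258.97807166 112.21444803] plates [array([336.27670948,   8.62918517]), array([324.02585424, 226.07431205])]
```

View pics/z5.png

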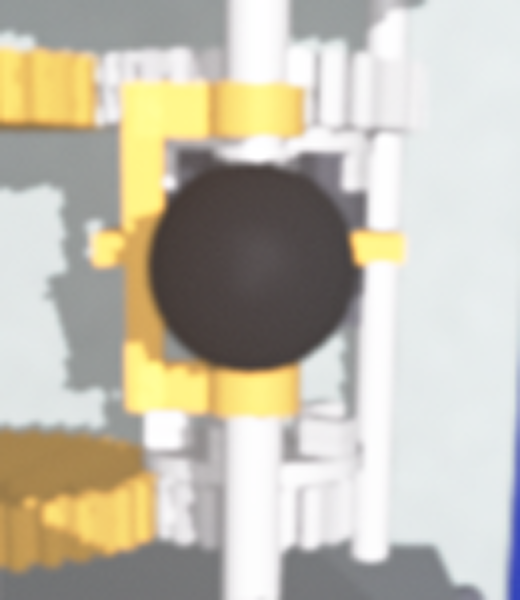

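```bash
python3 -m creep '[[0,-10,0,-25,0],[0,-20,0,-50,0],[0,-20,0,-50,0],[0,-20,0,-50,0],[0,-20,0,-50,0]]'; python3 - <<'E'
from fit import *
import cv2
c='wrist';im=ctrl.get_image(c);K[c]=ctrl.calibration(c)
for x,s,z in((.03,.012,.19),(.03,0,.19),(.055,.012,.096),(.055,.005,.096),(.1,-.1,.014),(.1,.1,.014)):print((x,s,z),np.round(proj(c,W(p,(x,s,z))),1))
h=cv2.cvtColor(im,cv2.COLOR_RGB2HSV);m=((h[...,0]>12)&(h[...,0]<32)&(h[...,1]>120)&(h[...,2]>120)).astype(np.uint8)
n,_,st,ce=cv2.connectedComponentsWithStats(m)
for s,q in zip(st[1:],ce[1:]):
    if s[4]>6:print(s,np.round(q,1))
print(np.round(ctrl.get_obs()['contact_force'],1))
print(ctrl.boxes_of(c,"winder")[:1],[(r['rect'],r['conf']) for r in ctrl.boxes_of(c,"fork")[:2]])
x0,y0=[int(v) for v in np.clip(proj(c,W(p,(.03,.0,.15)))-[80,75],0,400)]
cv2.imwrite('pics/z6.png',cv2.resize(im[y0:y0+150,x0:x0+160,::-1],None,fx=4,fy=4,interpolation=cv2.INTER_CUBIC));print(x0,y0)
E
```

```text
t: 13.47
tool_pos: [0.524, -0.0889, 0.2805]
tool_rot: [-2.507, -1.891, 0.002]
contact_force: [0.1, 0.2, -0.2]
opening: 0.0854
(0.03, 0.012, 0.19) [259.4  75.7]
(0.03, 0, 0.19) [259.4  95.3]
(0.055, 0.012, 0.096) [287.1  82.4]
(0.055, 0.005, 0.096) [286.9  90.5]
(0.1, -0.1, 0.014) [316.8 182.1]
(0.1, 0.1, 0.014) [325.3  -1.2]
[ 150   36   71   23 1263] [184.4  46.2]
[222  42  44  72 996] [242.4  76.6]
[276  77  11   8  62] [280.3  81. ]
[ 69 121  50  49 945] [ 93.6 144.8]
[ 146  132   88   20 1540] [189.8 141.4]
[407 263  21  25 196] [418.  273.2]
[ 330  283   49   54 1561] [351.9 310.1]
[ 0.4  1.1 -1. ]
[{'rect': [114.2, 0.0, 210.4, 261.2], 'conf': 0.75}] []
179 20
```

View pics/z6.png

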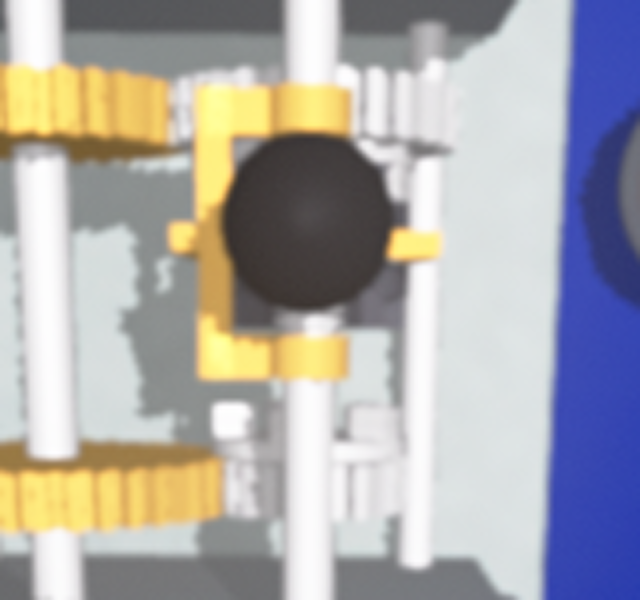

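With the arm settled, the ball is at row 74.5 (75.7 predicted for +12 mm). The fork arm is at row 81 (82.4 predicted in mesh, 90.5 end to end). Both checks agree, so I'm handing in.

```bash
python3 -c "
from station import ctrl
ctrl.finish_job()"
```

```text
the job is handed in; nothing more can be done
```

The winder is in slow gear as far as my last pictures show, and the job was handed in at about 13.5 s. The hand-in gives no verdict.

- **Shift knob:** I gripped the ball and slid it towards the bobbin to its end stop. There the force rose to about 19.5 N with no further travel.
- **Crank:** I turned it once, towards +x, from about 0.18 to 1.3 rad. One sweep was enough, so I did not rock it back and forth. I then let go and moved the gripper clear.

**Last checks, from the settled wrist picture:**

| Part | Seen (pixel row) | Predicted |
|---|---|---|
| Knob ball | 74.5 | 75.7 at the +12 mm stop, 95.3 in neutral |
| Fork arm | 81 | 82.4 in full mesh, 90.5 with teeth end to end |

The contact force was about zero, with the gripper open and above the winder.

- **Earlier picture:** one taken just after the arm stopped was 4–11 px off the prediction. It fitted once scaled to the end plates, and the settled picture above matched without any correction.
- **Not measured:** I took no reading of the crank's and spindle's speed or of where the bystanders ended up. The arm never came down near the bystanders.

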